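Nip up the square cover with the ratchet spanner

ROBOT

A 6-joint arm with a two-finger parallel gripper is mounted at the origin on the work surface. World frame = base frame: x ahead of the robot, y to its left, z up, the work surface at z = 0. Lengths are in mm, angles in rad, forces in N, time in s.
With the tool pointing down it reaches from about 325 to 900 mm from the base axis. Payload 6.1 kg.
Tool frame: the origin (TCP) lies on the front face of the gripper's body, between the roots of the fingers; the fingertips stand 70 mm ahead of it and the grasp point (between the pads) lies 51 mm ahead of it; z points along the fingers, y is the direction in which the jaws open and shut (so a half turn about z gives the same grasp; the last joint's range is limited). The gripper opens to 87 mm and grips with 3 to 60 N. Pads are 19 mm wide; open, the fingers measure 117 mm over their backs; the gripper's body (75 mm by 190 mm) begins 51 mm behind the grasp point.
Start: joints at [-1.429, 0.22, 1.526, -0, 1.395, -0.126], TCP at [165.375, -602.717, 292.238] pointing down, gripper open.
Joint ranges: [-2.98, 2.98], [-0.91, 2.08], [0.09, 2.57], [-1.24, 4.39], [0.2, 2.65], [-2.68, 2.68]. Speed limits (rad/s): [2.57, 2.57, 3.01, 3.14, 3.14, 3.14].

INTERFACE

Orientations are given as a unit quaternion [w, x, y, z].
In Python, from rig import movep, servo_line, move_joints, set_gripper, pause, ik, camera, get_calibration, IKError, job_done, search_frame, read_time_s, read_joints, read_dq, read_joint_torque, read_position, read_tcp_rot, read_contact_force, read_moment, read_grip_width gives the robot as it stands. The module is installed in compiled form; this text tells all that it offers. Calls block until the motion is done:
- movep(position, orientation): joint-space move of the TCP to a pose.
- servo_line(position, vel=150, attitude=None): straight line of the TCP; attitude=None keeps the orientation; vel is the mean speed in mm/s.
- move_joints(angles): joint-space move.
- set_gripper(opening): opening from 0.0 (shut) to 1.0 (fully open); the grip force is fixed at half the most; returns when the fingers have stopped.
- pause(seconds).
- ik(position, orientation): joint angles nearest the present ones, or None.
- camera(name): name is "scene" or "top" or "wrist"; returns the picture (480x640x3 uint8, blue, green, red); there is no depth.
- get_calibration(name): a dict with "fx", "fy", "cx", "cy" (pixels), "distortion" ([k1, k2, p1, p2, k3] as OpenCV has them; the pictures are not rectified), "origin" and "rotation" of the camera in the world. Camera axes: x right, y down, z forward; pixel columns grow to the right and rows downward; lengths in mm; the calibration is good to about 2 mm. A picture is of the moment at which its call begins: read the wrist's pose just before it. get_calibration takes no time and is no camera call; for the wrist camera it gives the pose at the moment of the call.
A pose or a line that the arm cannot do raises IKError and nothing moves.
- job_done(): hands the job in, once; it reports no verdict.
Trained networks look in the newest picture that a camera, given by its name, has taken for a name from the list of things; names that differ only in an ending like _2 or _b are one class to them, and where a whole thing is asked for, a point or a joint stands for the part that bears it (a point fixed in the world has none). Each returns a list of dicts, best first, with "conf" (0 to 1); they miss things now and then, are a little off and sometimes report something else, mostly with a low value. They report only what shows in the picture. A call takes as long as a camera call.
- search_frame(camera, label): "rect" ([left, top, right, bottom] in pixels, round what is visible of it).
Readings, each from a call of its own:
- read_time_s(): time.
- read_joints(): joint angles.
- read_dq(): joint speeds.
- read_joint_torque(): joint torques, N m.
- read_position(): TCP position.
- read_tcp_rot(): TCP orientation.
- read_contact_force(): force on the tool from outside, world axes, zero at the start.
- read_moment(): the same for the moment, N m.
- read_grip_width(): opening from 0.0 (shut) to 1.0 (fully open).
Only numpy, scipy, OpenCV 4.12 (cv2) and the standard library are available. Lean on these libraries where they do the work, as an engineer would, in place of code of your own. Each camera call takes 0.05 s, during which the arm holds its last target. There are 200 camera calls.

TASK

Two housings stand on the parts-store bench, each with a ratchet ring spanner left on its centre nut. Tighten the nut of the square cover by half a turn clockwise (seen from above), a little more does no harm: take the spanner's handle and swing it back and forth between the two tall studs; it drives the nut clockwise and slips freely on the way back. Leave the spanner of the round cover as it is, and let go at the end.

Things in the scene. Friction and masses are not known exactly. Their poses are not given: they have to be found in the camera images.
- square_housing: Fixed housing with a square 116 mm cover (top 57 mm above the bench) on a 130 mm flange, corner studs at 45 mm in x and y. Origin: underside, on the vertical axis of the centre nut, about which the spanner swings; z up. Midway its handle points to the housing's -x. The two tall studs (95 mm high, 12 mm thick) at the -x corners limit the swing to 0.58 rad either side.
- spanner_grip (a point): Point in the middle of that spanner's handle, 150 mm from the nut axis, 78 mm above the bench; x runs along the handle to the nut, z up. Level bar 16 wide, 12 high, from a head 62 mm round to 206 mm; below it only parts up to 35 mm high. Starts within 0.3 rad of midway. Clockwise (to the housing's +y) it drives with about 3 N here; back it slips, a click every 15 degrees: a drive may lose 15.
- cover_nut (a joint): Angle of the nut under that spanner (brass hexagon, 30 mm, just proud of the spanner's head), rad: 0 at the start, growing clockwise from above, half a turn is 3.14. It has a white line from centre to rim that points to the housing's +x at 0 and to its -x after half a turn. It stays where it is left, and has no end stop within a full turn. The spanner cannot come off it.
- other_grip (a point): The same point on the equal spanner of the other housing, which has a round 104 mm cover with three studs on lobes. To be left alone; its spanner swings if pushed.

How it is judged (in metres and radians):
On the way:
1. the nut has been turned by at least 30 degrees clockwise (value of joint cover_nut above 0.52 rad), for 0.1 s.
At the end, for the whole second after the job is handed in: The square cover's nut has been turned clockwise by half a turn or a little more (160 to 260 degrees) and is at rest (value of joint cover_nut between 2.79 and 4.54 rad and velocity of joint cover_nut below 0.05 rad/s); the robot touches nothing.
It fails at once if the round cover's spanner was moved by more than 20 mm at its grip point (distance of other_grip from where it was at the start of the episode above 0.02 m).
It also fails if it takes over 69 s, if anything falls off the work surface, if the arm or the gripper's body presses on something with over 40 N, if the wrist force passes 120 N, or if a joint passes its speed limit or range.

## Working session

There is one attempt and no reset: what is moved stays moved. The work goes in short steps, each a Python script; the robot and the scene stay as the last script left them, time stands still between calls to the robot, and variables do not carry over. Pictures are saved under pics/ and viewed, about 8 in all and at most 12, crops included, and the job is handed in when it is done.

```bash
mkdir -p pics
python3 - <<'E'
from rig import *
import cv2
for c in ("top","scene"):
    im=camera(c); cv2.imwrite(f"pics/{c}1.png",im)
    k=get_calibration(c); print(c,{a:(b if not hasattr(b,'tolist') else b.tolist()) for a,b in k.items()})
    for l in ("square_housing","spanner_grip","cover_nut","other_grip"):
        print(l,search_frame(c,l))
print(read_time_s(),read_tcp_rot())
E
```

```text
top {'fx': 555.6418276517737, 'fy': 555.6418276517737, 'cx': 321.63441927148, 'cy': 243.86527316157344, 'distortion': [-0.07172616712469053, 0.0, 0.0, 0.0, 0.0], 'origin': [449.50385935562815, -17.756870122907195, 899.1117769513354], 'rotation': [-0.03201827581217606, 0.711719183392792, -0.7004737183174644, 0.04203812497267537]}
square_housing [{'rect': [91.0, 128.9, 231.8, 291.8], 'conf': 0.84}]
spanner_grip [{'rect': [88.3, 146.2, 189.2, 294.6], 'conf': 0.76}]
cover_nut [{'rect': [153.7, 160.3, 178.7, 175.8], 'conf': 0.53}]
other_grip [{'rect': [406.4, 150.8, 460.1, 314.4], 'conf': 0.56}]
scene {'fx': 514.5515575365323, 'fy': 514.5515575365323, 'cx': 315.8082994870511, 'cy': 240.59325826602324, 'distortion': [-0.09398186979491606, 0.0, 0.0, 0.0, 0.0], 'origin': [889.4339386519015, 421.6258450976111, 856.717424894584], 'rotation': [-0.09094305335581625, 0.31863035516696997, 0.9019229211407207, -0.2770182342978185]}
square_housing [{'rect': [304.2, 304.3, 487.1, 410.3], 'conf': 0.77}]
spanner_grip [{'rect': [336.6, 317.4, 480.7, 365.4], 'conf': 0.81}]
cover_nut [{'rect': [345.4, 335.5, 365.2, 356.1], 'conf': 0.7}]
other_grip [{'rect': [203.9, 146.7, 317.9, 208.2], 'conf': 0.8}]
0.5 [-1.78618895e-05  9.91050742e-01  1.33485682e-01 -2.15953753e-06]
```

View pics/top1.png

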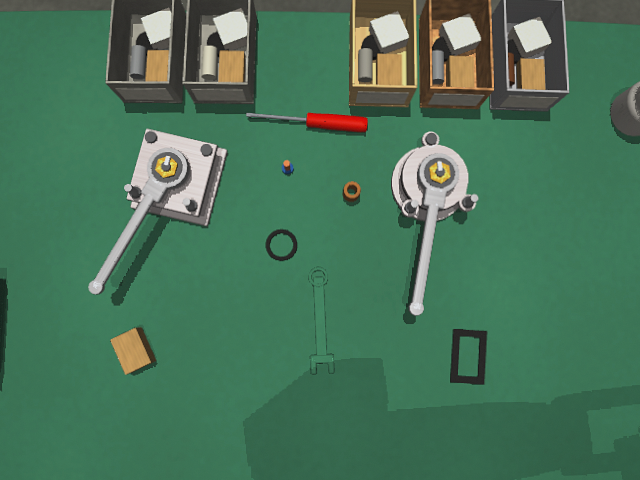

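View pics/scene1.png

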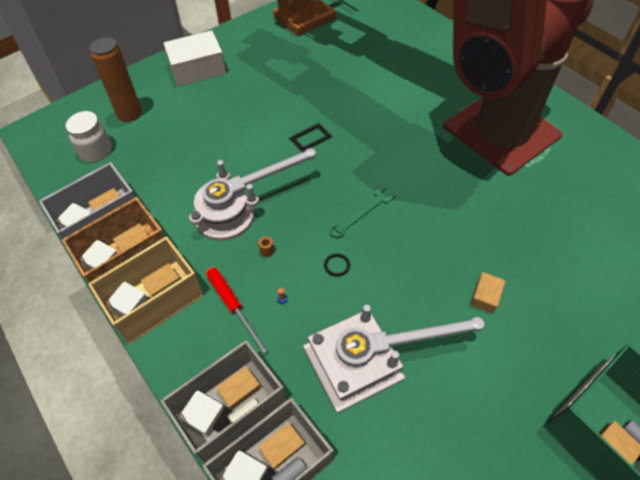

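The top view shows the square housing at left. Its nut is at (166,167), the handle end at (96,287), the short studs at (150,137) and (206,150), and the tall stud tops near (130,189) and (190,205). The round housing is far away at right, around (440,172).

```bash
cat > h.py <<'E'
from rig import *
import numpy as np, cv2
from scipy.spatial.transform import Rotation as R
def ray(cam,px,z,k=None):
    k=k or get_calibration(cam); K=np.array([[k['fx'],0,k['cx']],[0,k['fy'],k['cy']],[0,0,1]])
    u=cv2.undistortPoints(np.array([[px]],float),K,np.array(k['distortion'])).ravel()
    q=np.array(k['rotation']); Rm=q if q.shape==(3,3) else R.from_quat(q[[1,2,3,0]]).as_matrix()
    d=Rm@[*u,1]; o=np.array(k['origin']); return o+d*(z-o[2])/d[2]
E
python3 - <<'E'
from h import *
P=lambda n,c,p,z: print(n,c,ray(c,p,z).round(1))
for a in [('nut','top',(166,167.5),88),('nut','scene',(354.5,345),88),('end','top',(96,287),80),('end','scene',(477,324.5),80),
 ('s1','top',(150.5,137),65),('s2','top',(206.5,150),65),('s1','scene',(343,386),65),('s2','scene',(318,339.5),65),
 ('t1','top',(130,189),95),('t2','top',(190,205),95),('t1','scene',(392,361),95),('t2','scene',(366.5,312),95)]: P(*a)
a=cv2.imread('pics/top1.png')[110:310,70:250]; b=cv2.imread('pics/scene1.png')[290:420,300:490]
cv2.imwrite('pics/c.png',np.hstack([cv2.resize(a,(360,400),interpolation=3),cv2.resize(b,(438,300),interpolation=3).copy() if 0 else cv2.resize(cv2.copyMakeBorder(b,0,70,0,0,0),(400,400))]))
E
```

```text
nut top [645.7 205.6  88. ]
nut scene [651.3 207.3  88. ]
end top [466.  304.2  80. ]
end scene [468.8 306.4  80. ]
s1 top [699.3 238.6  65. ]
s2 top [679.7 150.6  65. ]
s1 scene [703.2 241.5  65. ]
s2 scene [684.4 155.7  65. ]
t1 top [610.9 255.7  95. ]
t2 top [588.3 165.5  95. ]
t1 scene [625.8 266.   95. ]
t2 scene [600.5 178.2  95. ]
```

View pics/c.png

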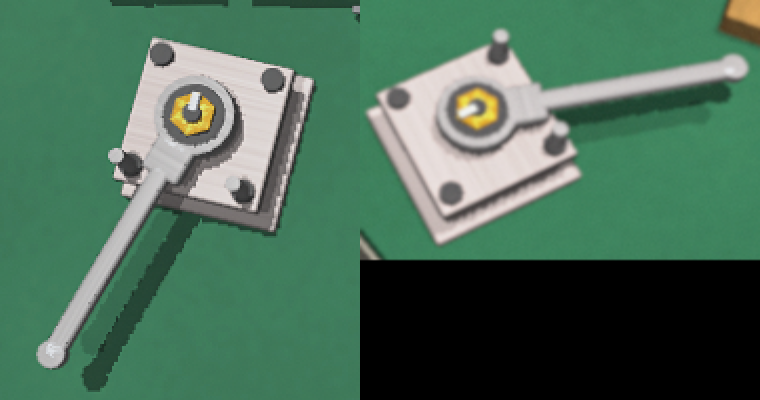

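```bash
cat >> h.py <<'E'
C=np.array([648.,206.]); MID=np.pi-0.218; FLIP=0
def pose(th,z=129.,r=155.,flip=None):
    a=MID-th; f=np.pi*(FLIP if flip is None else flip)
    x=np.array([np.cos(a+f),np.sin(a+f),0]); zz=np.array([0,0,-1.])
    q=R.from_matrix(np.column_stack([x,np.cross(zz,x),zz])).as_quat()[[3,0,1,2]]
    return [C[0]+r*np.cos(a),C[1]+r*np.sin(a),z],q.tolist()
def go(th,z=129.,vel=150):
    p,q=pose(th,z); servo_line(p,vel=vel,attitude=q)
E
python3 - <<'E'
from h import *
for f in (0,1):
    for th in (-.55,.285,.55):
        for z in (129.,230.):
            j=ik(*pose(th,z,flip=f)); print(f,th,z,None if j is None else np.round(j,2))
E
```

```text
0 -0.55 129.0 [ 0.15  0.17  1.92 -0.    1.06 -1.75]
0 -0.55 230.0 [ 0.15  0.04  1.85 -0.    1.26 -1.75]
0 0.285 129.0 [ 0.37  0.29  1.76 -0.    1.08 -0.7 ]
0 0.285 230.0 [ 0.37  0.17  1.7  -0.    1.27 -0.7 ]
0 0.55 129.0 [ 0.4   0.37  1.66 -0.    1.11 -0.4 ]
0 0.55 230.0 [ 0.4   0.26  1.6  -0.    1.28 -0.4 ]
1 -0.55 129.0 [ 0.15  0.17  1.92 -0.    1.06  1.39]
1 -0.55 230.0 [ 0.15  0.04  1.85 -0.    1.26  1.39]
1 0.285 129.0 [ 0.37  0.29  1.76 -0.    1.08  2.44]
1 0.285 230.0 [ 0.37  0.17  1.7  -0.    1.27  2.44]
1 0.55 129.0 None
1 0.55 230.0 None
```

Run:
```python
from h import *
movep(*pose(.285,250.))
im=camera("wrist"); cv2.imwrite("pics/w1.png",im)
k=get_calibration("wrist")
for l in ("spanner_grip","cover_nut"): print(search_frame("wrist",l))
# project expected grip points
K=np.array([[k['fx'],0,k['cx']],[0,k['fy'],k['cy']],[0,0,1]]); q=np.array(k['rotation']); Rm=R.from_quat(q[[1,2,3,0]]).as_matrix()
a=MID-.285
for r in (0,100,150,206):
    p=np.array([C[0]+r*np.cos(a),C[1]+r*np.sin(a),84.]); c=Rm.T@(p-k['origin']); print(r,cv2.projectPoints(c.reshape(1,3),np.zeros(3),np.zeros(3),K,np.array(k['distortion']))[0].ravel())
print(read_time_s(),read_position())
```

```text
[{'rect': [305.1, 160.9, 340.3, 357.4], 'conf': 0.88}]
[]
0 [320.60655771 409.01862159]
100 [320.59140847 307.5153281 ]
150 [320.5786802  249.05727569]
206 [320.55908198 176.97919364]
3.9667 [512.49332541 280.25699081 250.02436763]
```

View pics/w1.png

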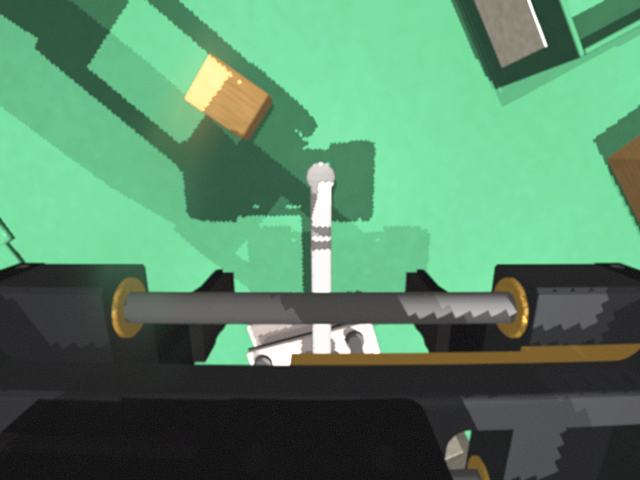

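The wrist picture puts the handle at column 320–321 and its end at row 176, matching the prediction (320.6, 177). I'll descend, narrow the jaws loosely around the bar and make a first drive.

Run:
```python
from h import *
def rep(s): print(s,round(read_time_s(),2),read_contact_force().round(1) if hasattr(read_contact_force(),'round') else read_contact_force(),round(read_grip_width(),3),np.round(read_position(),0))
go(.285,129,100); rep('down')
set_gripper(0.3); rep('grip')
go(-.53); rep('back')
go(.53); rep('drive')
cv2.imwrite("pics/t2.png",np.hstack([cv2.resize(camera("top")[110:310,60:260],(400,400)),cv2.resize(camera("scene")[270:420,300:450],(400,400))]))
```

```text
down 5.33 [0.1 0.2 0.5] 1.0 [513. 281. 130.]
grip 6.53 [-0.2  0.4 -0.1] 0.302 [512. 281. 129.]
back 7.51 [ 0.3  0.7 -0. ] 0.301 [501. 159. 129.]
drive 8.72 [-2.8 -1.3 -0.7] 0.301 [534. 311. 128.]
```

View pics/t2.png

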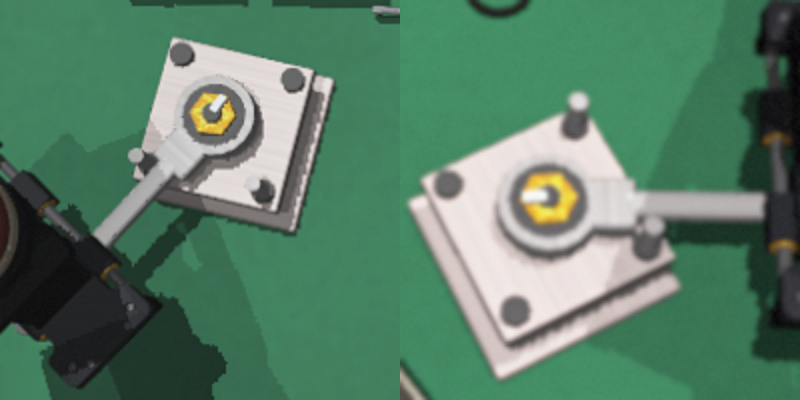

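The nut line has turned clockwise, but by less than the stroke. I'll measure it in rectified plan views and check the forces along one more stroke.

```bash
cat >> h.py <<'E'
def plan(cam,im,z=90.,h=22.,n=200):
    """rectified view of the nut in housing axes: +x up, +y left, +-h mm"""
    k=get_calibration(cam); y=MID-np.pi; ex=np.array([np.cos(y),np.sin(y)]); ey=np.array([-ex[1],ex[0]])
    g=np.linspace(h,-h,n); X,Y=np.meshgrid(g,g,indexing='ij')
    P=np.dstack([C[0]+X*ex[0]+Y*ey[0],C[1]+X*ex[1]+Y*ey[1],0*X+z]).reshape(-1,3)
    Rm=R.from_quat(np.array(k['rotation'])[[1,2,3,0]]).as_matrix(); c=(P-k['origin'])@Rm
    K=np.array([[k['fx'],0,k['cx']],[0,k['fy'],k['cy']],[0,0,1]])
    uv=cv2.projectPoints(c,np.zeros(3),np.zeros(3),K,np.array(k['distortion']))[0].reshape(n,n,2).astype(np.float32)
    return cv2.remap(im,uv[...,0],uv[...,1],cv2.INTER_CUBIC)
E
python3 - <<'E'
from h import *
rows=[[plan(c,cv2.imread(f"pics/{c}1.png")) for c in ("top","scene")],[plan(c,camera(c)) for c in ("top","scene")]]
for ths in ((.2,-.1,-.35,-.53),(-.35,-.1,.2,.53)):
    for t in ths:
        go(t); f=read_contact_force(); print(t,np.round(f,1),np.round(read_time_s(),2))
rows.append([plan(c,camera(c)) for c in ("top","scene")])
cv2.imwrite("pics/n3.png",np.vstack([np.hstack([r[i] for r in rows]) for i in (0,1)]))
E
```

```text
0.2 [0.3 0.  0.2] 9.42
-0.1 [-0.2  1.2 -0. ] 9.88
-0.35 [-0.8  0.8 -1.3] 10.28
-0.53 [0.1 0.  0.2] 10.62
-0.35 [-0.  -0.8  1.5] 10.95
-0.1 [-0.6 -1.   1. ] 11.36
0.2 [ 0.  -1.7  1.3] 11.82
0.53 [-0.3 -0.6  0.9] 12.31
```

View pics/n3.png

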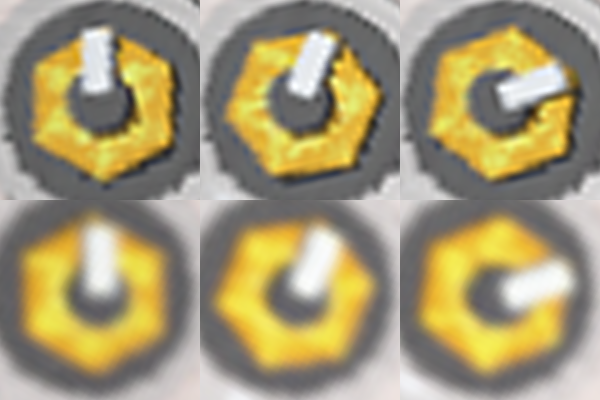

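Rectified, the line is at 0°, then about 22°, then about 72° clockwise. The ratchet works, so I'll continue with a measurement after each stroke.

```bash
cat >> h.py <<'E'
def angle(cam,im):
    """clockwise angle (deg) of the nut's white line from housing +x"""
    p=plan(cam,im); i,j=np.mgrid[:200,:200]-99.5; lo=p.min(2)
    m=(np.hypot(i,j)<70)&(lo>150)
    return np.degrees(np.arctan2(j[m].mean(),-i[m].mean()))%360 if m.sum()>50 else None
E
python3 - <<'E'
from h import *
print([angle(c,cv2.imread(f"pics/{c}1.png")) for c in ("top","scene")],[angle(c,camera(c)) for c in ("top","scene")])
for s in range(2):
    go(-.54,vel=120); go(.54,vel=120)
    ims={c:camera(c) for c in ("top","scene")}; print([angle(c,ims[c]) for c in ims],np.round(read_contact_force(),1),round(read_time_s(),2))
cv2.imwrite("pics/n4.png",np.hstack([plan(c,ims[c]) for c in ims]))
E
```

```text
[np.float64(354.47213771476186), np.float64(1.855188263721166)] [np.float64(65.95768188689937), np.float64(67.74961262359429)]
[np.float64(98.82310936320569), np.float64(96.72693711217369)] [-1.2 -1.2 -2. ] 15.55
[np.float64(114.59404428010484), np.float64(111.5393579947023)] [-2.  -2.1 -1.4] 18.6
```

View pics/n4.png

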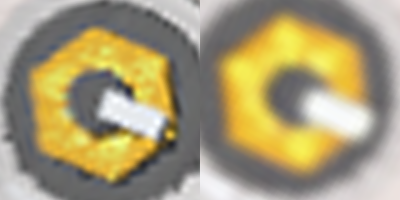

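Line angle is now about 113°, but the gain per stroke is falling (45°, 31°, 15°). I'll look within one stroke to see where the loss is.

Run:
```python
from h import *
cr=[]
for ths in ((.2,-.1,-.35,-.54),(-.35,-.1,.2,.54)):
    for t in ths:
        go(t,vel=120); T=camera("top"); S=camera("scene")
        a=[angle("top",T),angle("scene",S)]; print(t,[None if x is None else round(x) for x in a],np.round(read_contact_force(),1),np.round(read_position(),0),np.round(read_time_s(),2))
        if t in (-.1,-.54,.54): cr.append(cv2.resize(T[110:300,60:250],(266,266)))
cv2.imwrite("pics/s5.png",np.hstack(cr[:3] if len(cr)<4 else [cr[1],cr[2],cr[3]]))
```

```text
0.2 [112, 108] [ 0.6  0.7 -0.6] [507. 269. 129.] 19.28
-0.1 [109, 105] [ 1.   1.4 -0.4] [494. 225. 129.] 19.92
-0.35 [107, 104] [0.3 0.3 0. ] [494. 186. 129.] 20.49
-0.54 [108, 104] [-0.2 -0.   0. ] [501. 158. 129.] 20.98
-0.35 [110, 107] [ 0.1 -0.8  0.8] [494. 185. 129.] 21.48
-0.1 [125, 120] [ 0.1 -1.6  0.1] [494. 223. 129.] 22.05
0.2 [144, 137] [-0.3 -0.8 -0.2] [506. 268. 129.] 22.68
0.54 [164, 155] [-1.2 -0.7  0.8] [535. 312. 129.] 23.37
```

View pics/s5.png

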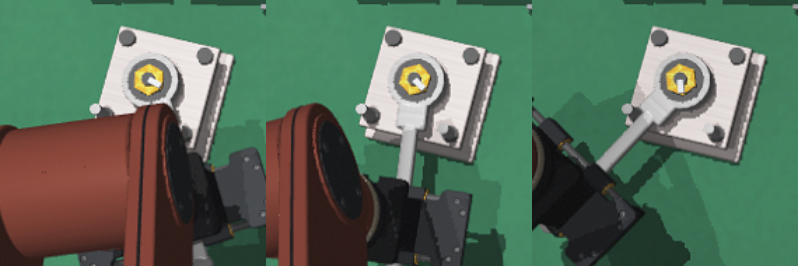

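Stepped strokes gain about 50° (now about 160°). One more will land near 205–210°.

Run:
```python
from h import *
def m():
    A={c:camera(c) for c in ("top","scene")}; print([round(angle(c,A[c])) for c in A],round(read_time_s(),2)); return A
for t in (.2,-.1,-.35,-.54): go(t,vel=120)
m()
for t in (-.35,-.1,.2,.4): go(t,vel=120); m()
go(.35,vel=60)   # relieve contact
m(); print(read_contact_force())
```

```text
[156, 149] 25.45
[158, 151] 25.94
[173, 165] 26.52
[190, 182] 27.15
[201, 194] 27.66
[201, 194] 28.03
[ 0.0638827   0.63380773 -0.06186222]
```

About 198° by both cameras. I'll let go, lift and verify.

Run:
```python
from h import *
set_gripper(1.0); go(.37,129,60); go(.37,260,120)
move_joints([-.2]+list(np.array(read_joints())[1:]))
for i in range(2):
    A={c:camera(c) for c in ("top","scene")}; print([angle(c,A[c]) for c in A],round(read_time_s(),2)); pause(.5)
print(np.round(read_contact_force(),1),read_grip_width(),read_position(),search_frame("scene","other_grip"))
cv2.imwrite("pics/t6.png",np.hstack([cv2.resize(A["top"],(400,300))]+[cv2.resize(plan(c,A[c]),(200,300)) for c in A])); cv2.imwrite("pics/top6.png",A["top"])
d=lambda a,b:np.abs(a.astype(int)-b).max(2)
```

```text
[np.float64(200.5221898899148), np.float64(194.35388353501338)] 32.11
[np.float64(200.71273660571188), np.float64(194.23854301591615)] 32.71
[ 0.7  0.7 -0.1] 0.9990702703081265 [593.63928843 -40.14841071 258.84996705] [{'rect': [203.4, 151.6, 317.6, 209.1], 'conf': 0.62}, {'rect': [347.6, 334.5, 366.4, 355.9], 'conf': 0.19}]
```

View pics/t6.png

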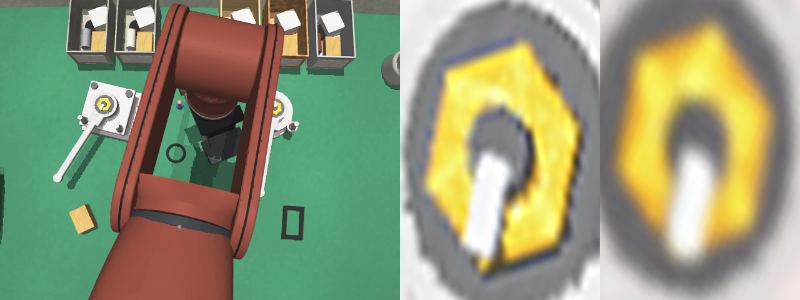

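The line points past the housing's −x, about 197° clockwise, and stays still. The gripper is clear at z 259, and the round cover's spanner is where it was. I'm handing in.

```bash
python3 -c "
from rig import *
print(read_time_s(),read_dq()); job_done()"
```

```text
33.2583 [-0.00073156  0.00090583  0.00057211  0.00055372 -0.00250695  0.00072481]
the job is handed in; nothing more can be done
```

The square cover's nut is turned clockwise by about 197°, inside the 160–260° window. I handed the job in at 33 s. It took six swings of the spanner, with the jaws held loosely round the handle.

**Last checks:**
- **Nut angle:** the top camera read 200.6° and the scene camera 194.3°. They disagree by 6°, which is within what I expect from calibration and the height I assumed for the line. Neither reading changed over 0.6 s after I let go.
- **Contact:** the gripper is open and well clear, with the TCP at z 259 mm. The contact force reads under 1 N, which is noise level.
- **Round cover's spanner:** the detector box is within 1 px of its first position on three sides and 5 px on the top edge. I put that down to detector noise, because the arm never came near it. I made no finer check.

**What went less well:** the gain per swing was uneven, roughly 22°, 45°, 31°, 15°, 50° and 45° (the last swing cut short on purpose). The single-line swings mostly gained less than the swings made in short steps. I didn't find out why, so I finished with stepped swings and measured as I went. During the return swings the nut went back by up to about 5°.

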